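# Turn the row of pots end for end into the bay rack

### The arm

A 7-joint arm with a two-finger parallel gripper is mounted at the origin on the work surface. World frame = base frame: x ahead of the robot, y to its left, z up, the work surface at z = 0. Lengths are in m, angles in degrees, forces in N, time in s.
With the tool pointing down it reaches from about 0.425 to 0.875 m from the base axis. Payload 4.7 kg.
Tool frame: the origin (TCP) lies midway between the tips of the shut fingers; the grasp point (between the pads) lies env.grip_point_offset behind it (env.grip_point_offset is the distance from the TCP to the grasp point, in m); z points along the fingers, y is the line along which they close (so a half turn about z gives the same grasp; the last joint's range is limited). The gripper opens to 87 mm and grips with 3 to 60 N. Pads are 19 mm wide; open, the fingers measure 117 mm over their backs; the gripper's body (75 mm by 190 mm) begins 51 mm behind the grasp point.
Start: joints at [-69.895, 18.392, -4.016, 83.108, 1.295, 78.541, -3.26], TCP at [0.215, 0.613, 0.223] pointing down, gripper open.
Joint ranges: [-163.93, 163.93], [-17.29, 119.83], [-79.2, 71.16], [3.27, 140.29], [-89.18, 269.18], [5.43, 117.66], [-154.24, 154.24]. Speed limits (degrees/s): [147.25, 147.25, 180, 180, 180, 180, 180].

### API

Orientations are given as [roll, pitch, yaw] about the fixed x, y, z axes, in that order (R = Rz(yaw) Ry(pitch) Rx(roll)).
In Python, from cell import env gives the robot as it stands.
- The arm moves only by the shell command python3 -m creep 'ROWS' [FORCE]. ROWS is a JSON object of lists of equal length, an entry for each row: "translation": the shift along the tool's x, y, z in units of 0.08 m (1.0 is 0.08 m), a list of three; "turn": the turn, a rotation vector about the tool's x, y, z in units of 180 degrees (1.0 is 180 degrees), a list of three; "grip": the opening, from 0 (shut) to 1 (fully open). In form: {"translation": [[x, y, z], ...], "turn": [[ax, ay, az], ...], "grip": [grip, ...]}. A call has 1 to 5 rows; each row shifts and turns the commanded pose from where the row before left it, along the tool's axes as they then stand; what a row does not reach is not made up. A row lasts 1/8 s, in which the tool goes at most 62.5 mm and 10.7 degrees, less where a joint would pass 70% of its speed; a pose out of reach is approached as far as the arm can. A call with a number of a shift or a turn outside -1 to 1 is refused whole. A call with a gripper value outside its range is refused whole. The fingers move at their own pace and stop on an object; FORCE is the grip in N (left out, the last holds). Time passes only in rows, so rows that do not move let the fingers close. It gives the time, the measured TCP pose, the force, the opening and the grip force at its end, in the units of the state.
- env.get_obs(): the state, without advancing time (a new reading comes with each control period).
- env.read_camera(name): name is "scene" or "top" or "wrist"; returns a dict with "frame" (420x560x3 uint8, red, green, blue), "z_map" (420x560 float32, m along the optical axis (not along the pixel's ray), 0 where there is no reading), "K" (3x3 intrinsics, pixels), "rvec" (rotation vector, rad) and "tvec" (3), from world to camera coordinates, as OpenCV has them. Camera axes: x right, y down, z forward; pixel columns grow to the right and rows downward; lengths in m; the calibration is good to about 2 mm. A picture is of the moment at which its call begins.
- env.sign_off(): hands the job in; it is judged then, once.
The state is a dict: "time_s": time; "qpos": joint angles; "joint_velocities": joint speeds; "effort": joint torques, N m; "tool_pos": TCP position; "tool_rot": TCP orientation; "force": force on the tool from outside, world axes, zero at the start; "wrist_torque": the same for the moment, N m; "grip_width": finger opening in m; "grasp_force": force on a finger pad.
Only numpy, scipy, OpenCV 4.12 (cv2) and the standard library are available. Lean on these libraries where they do the work, as an engineer would, in place of code of your own. Each camera call takes 0.05 s, during which the arm holds its last target. There are 200 camera calls.

### The job

Move the four clay pots from their saucers on the full rack into the empty rack, one pot to a bay, in reverse order: the pot that stands at the left end now goes into the right-end bay, the second from the left into the second bay from the right, and so on. Stand each pot upright in the middle of its bay, never tip one over, and let go of them all.

Things in the scene. Friction and masses are not known exactly. Their poses are not given: they have to be found in the camera images.
- rack_from: The full rack: a fixed low wooden rack of three slats, 84 mm deep (its x) by 352 mm long (its y), top 15 mm above the bench; origin at the middle of its underside, z up, +y along the row towards the robot's left and x away from the robot (within 0.12 rad of the world axes). It carries four saucers in a row, centred at y = +127.5, +42.5, -42.5 and -127.5 mm, x = 0, in an order that differs every time. It may be the nearer or the farther of the two racks.
- rack_to: The empty rack, fixed, same slats, size and frame as the full rack, but with five dark cross battens (10 mm wide, 8 mm above the slats, at y = 0, +-85, +-170 mm) that part it into four bays, each 75 mm clear. Bay centres at y = +127.5, +42.5, -42.5, -127.5 mm, x = 0; a pot in a bay stands on the slats, 15 mm above the bench. The two rows run about level, 175 to 225 mm apart, and may be up to 160 mm out of line sideways.
- pot_small: Loose terracotta flower pot, the smallest pot: open-topped, 42 mm across at the rim, 40 mm high, 28 mm across the foot, about 50 g. The rim is an upright collar 12 mm deep with straight sides, the place to grip it across. Origin at the centre of its underside, z up. It starts upright in the middle of its own saucer, its underside 20 mm above the bench.
- pot_tall: Loose terracotta flower pot, a slim, tall pot (a long tom): open-topped, 48 mm across at the rim, 70 mm high, 34 mm across the foot, about 90 g. The rim is an upright collar 15 mm deep with straight sides, the place to grip it across. Origin at the centre of its underside, z up. It starts upright in the middle of its own saucer, its underside 20 mm above the bench.
- pot_standard: Loose terracotta flower pot, a middling, ordinary flower pot: open-topped, 58 mm across at the rim, 54 mm high, 40 mm across the foot, about 110 g. The rim is an upright collar 15 mm deep with straight sides, the place to grip it across. Origin at the centre of its underside, z up. It starts upright in the middle of its own saucer, its underside 20 mm above the bench.
- pot_pan: Loose terracotta flower pot, the widest, a low shallow pot (a half pan): open-topped, 66 mm across at the rim, 38 mm high, 50 mm across the foot, about 100 g. The rim is an upright collar 13 mm deep with straight sides, the place to grip it across. Origin at the centre of its underside, z up. It starts upright in the middle of its own saucer, its underside 20 mm above the bench.
- saucer_small: Terracotta saucer under the small pot, 58 mm across, 9 mm high with a 5 mm floor; fixed to the full rack, it stays there and so marks where that pot stood. Origin at the centre of its underside, 15 mm above the bench, z up.
- saucer_tall: Terracotta saucer under the tall pot, 66 mm across, 9 mm high with a 5 mm floor; fixed to the full rack, it stays there and so marks where that pot stood. Origin at the centre of its underside, 15 mm above the bench, z up.
- saucer_standard: Terracotta saucer under the standard pot, 74 mm across, 9 mm high with a 5 mm floor; fixed to the full rack, it stays there and so marks where that pot stood. Origin at the centre of its underside, 15 mm above the bench, z up.
- saucer_pan: Terracotta saucer under the pan pot, 80 mm across, 9 mm high with a 5 mm floor; fixed to the full rack, it stays there and so marks where that pot stood. Origin at the centre of its underside, 15 mm above the bench, z up.

How it is judged:
By the outcome, as a careful person would: the job done as asked, in the order asked, and still so for the second after the job is handed in, with the robot touching nothing.
It also fails if it takes over 112 s, if anything falls off the work surface, if the arm or the gripper's body presses on something with over 40 N, if the wrist force passes 120 N, or if a joint passes its speed limit or range.

## Working session

There is one attempt and no reset: what is moved stays moved. The work goes in short steps, Python scripts to look and compute and a shell command to move; the robot and the scene stay as the last step left them, time stands still between calls to the robot, and variables do not carry over. Pictures are saved under pics/ and viewed, at most 14 in all, crops included, and the job is handed in when it is done.

```bash
mkdir -p pics; ls; python3 - <<'E'
from cell import env
import cv2
o=env.get_obs(); print(o['time_s'],o['tool_pos'],o['tool_rot'],o['grip_width'],env.grip_point_offset)
for n in ('scene','top'):
    c=env.read_camera(n); cv2.imwrite(f'pics/{n}0.png',c['frame'][:,:,::-1]); print(n,c['K'].tolist(),c['rvec'],c['tvec'])
E
```

```text
pics
0.0 [0.21470832 0.61291088 0.2214152 ] [-1.79886394e+02  7.31986244e-03  1.60698471e+02] 0.08675360649358416 0.0187
scene [[425.6475625924173, 0.0, 276.99536713738286], [0.0, 425.6475625924173, 213.2487485094578], [0.0, 0.0, 1.0]] [ 2.09978458  0.83286036 -0.44214108] [-0.39348109 -0.19769515  1.10068647]
top [[532.5278339946894, 0.0, 283.657330696179], [0.0, 532.5278339946894, 210.0672306922024], [0.0, 0.0, 1.0]] [ 2.11540205 -2.16074877  0.12740398] [-0.0095862   0.5628033   0.78407251]
```

View pics/top0.png

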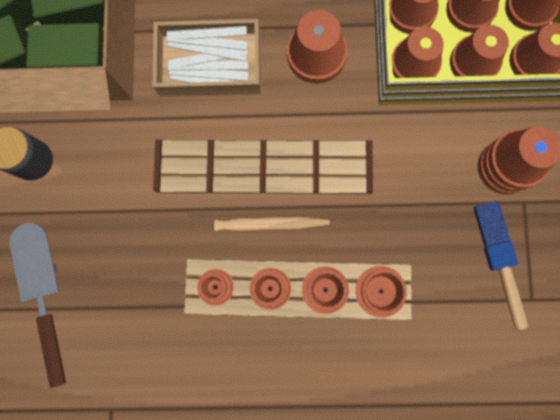

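View pics/scene0.png

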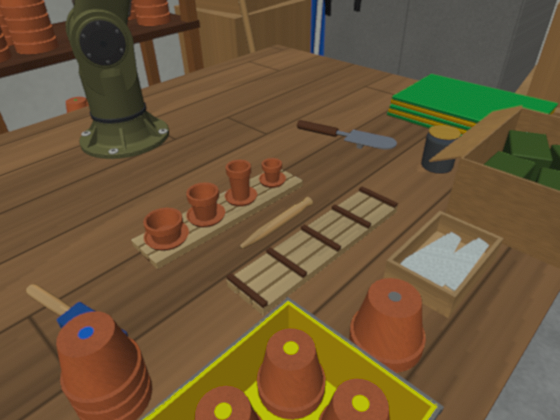

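The top view has the robot at the bottom and +y to the left. The full rack is the nearer one (px 187–411, 260–319), with small, tall, standard and pan from left to right at u = 215, 270, 325 and 381. The empty rack is at px 155–372, 140–193, and a dibber lies between them. The scene view confirms the same order.

```bash
cat > h.py <<'E'
from cell import env
import numpy as np, cv2
def cloud(n):
    c=env.read_camera(n); K=c['K']; z=c['z_map']; R=cv2.Rodrigues(np.array(c['rvec']))[0]
    v,u=np.indices(z.shape)
    p=np.stack([(u-K[0,2])/K[0,0]*z,(v-K[1,2])/K[1,1]*z,z],-1)
    w=(p-np.array(c['tvec']).ravel())@R
    w[z==0]=np.nan
    return c,w
E
python3 - <<'E'
from h import *
c,w=cloud('top'); f=c['frame'].astype(int)
print('bench z',np.nanmedian(w[330:390,150:400,2]))
def rect(r0,r1,c0,c1,lo,hi):
    s=w[r0:r1,c0:c1].reshape(-1,3); m=(s[:,2]>lo)&(s[:,2]<hi); s=s[m]
    (cx,cy),(a,b),t=cv2.minAreaRect(s[:,:2].astype(np.float32)); print('rect',cx,cy,a,b,t,len(s),np.median(s[:,2]))
rect(250,330,175,425,.009,.12); rect(130,203,145,383,.009,.12)
for nm,u0,top in (('small',215,60),('tall',270,90),('std',325,74),('pan',381,58)):
    s=w[255:322,u0-30:u0+30].reshape(-1,3); s=s[(s[:,2]>top/1e3-.006)&(s[:,2]<top/1e3+.008)]
    (x,y),r=cv2.minEnclosingCircle(s[:,:2].astype(np.float32)); print(nm,round(x,4),round(y,4),round(r,4),len(s),np.median(s[:,2]))
E
```

```text
bench z 0.0009944779873954346
rect 0.44082963466644287 -0.03947308659553528 0.3515697419643402 0.08414259552955627 87.42742156982422 11741 0.02122983280178752
rect 0.6375471353530884 0.011621862649917603 0.35054874420166016 0.08520489931106567 88.16606140136719 10273 0.01620176018323687
small 0.4466 0.0876 0.021 309 0.0602229162890948
tall 0.4427 0.0026 0.0239 367 0.09054976915902335
std 0.4391 -0.0822 0.0289 467 0.0743188550936767
pan 0.4351 -0.1668 0.0331 543 0.05822211840953332
```

```bash
cat >> h.py <<'E'
from scipy.spatial.transform import Rotation as Ro
def todo(x,y,z,yaw=90):
    "remaining shift in tool axes (units) and turn (units) to TCP x,y,z pointing down at yaw"
    o=env.get_obs(); R=Ro.from_euler('xyz',o['tool_rot'],degrees=True)
    t=R.inv().apply(np.array([x,y,z])-o['tool_pos'])/.08
    r=(R.inv()*Ro.from_euler('xyz',[180,0,yaw],degrees=True)).as_rotvec()/np.pi
    print('pos',np.round(o['tool_pos'],4),'todo t',np.round(t,3),'turn',np.round(r,4),'w',round(o['grip_width'],4))
E
python3 -m creep '{"translation": [[-0.65,-0.17,0],[-0.65,-0.17,0],[-0.65,-0.17,0],[-0.65,-0.17,0],[-0.65,-0.17,0]], "turn": [[0,0,0.03],[0,0,0.03],[0,0,0.03],[0,0,0.03],[0,0,0.03]], "grip": [1,1,1,1,1]}' 20
python3 -c "
from h import *
todo(.4466,.0876,.16)"
```

```text
time_s: 0.78
tool_pos: [0.4051, 0.4243, 0.2222]
tool_rot: [-180.0, 0.0, 133.5]
force: [-0.3, 0.4, 0.6]
grip_width: 0.0871
grasp_force: 0.0
pos [0.4051 0.4243 0.2222] todo t [-3.41  -2.521  0.779] turn [-0.000e+00  1.000e-04  2.417e-01] w 0.0871
```

```bash
python3 -m creep '{"translation": [[-0.5,-0.37,0.1],[-0.55,-0.28,0.1],[-0.59,-0.2,0.1],[-0.61,-0.11,0.1],[-0.62,-0.01,0.1]], "turn": [[0,0,0.0483],[0,0,0.0483],[0,0,0.0483],[0,0,0.0483],[0,0,0.0483]], "grip": [1,1,1,1,1]}'
python3 -c "
from h import *
todo(.4466,.0876,.13)"
```

```text
time_s: 1.4
tool_pos: [0.4369, 0.1783, 0.1822]
tool_rot: [180.0, -0.0, 90.0]
force: [0.1, 0.0, -0.4]
grip_width: 0.0871
grasp_force: 0.0
pos [0.4369 0.1783 0.1822] todo t [-1.134  0.122  0.653] turn [ 0.     -0.0001 -0.0003] w 0.0871
```

```bash
python3 -m creep '{"translation": [[-0.567,0.061,0.33],[-0.567,0.061,0.323],[0,0,0.4],[0,0,0.4],[0,0,0]], "turn": [[0,0,0],[0,0,0],[0,0,0],[0,0,0],[0,0,0]], "grip": [1,1,1,1,1]}'
python3 - <<'E'
from h import *
todo(.4466,.0876,.0353)
c,w=cloud('wrist'); cv2.imwrite('pics/w1.png',c['frame'][:,:,::-1])
s=w.reshape(-1,3); s=s[(abs(s[:,2]-.06)<.004)&(abs(s[:,0]-.4466)<.04)&(abs(s[:,1]-.0876)<.045)]
print(len(s)); print(cv2.minEnclosingCircle(s[:,:2].astype(np.float32)))
E
```

```text
time_s: 2.02
tool_pos: [0.4449, 0.0884, 0.0643]
tool_rot: [-179.7, 0.1, 90.2]
force: [0.3, -0.3, 1.3]
grip_width: 0.087
grasp_force: 0.0
pos [0.4449 0.0884 0.0643] todo t [-0.01   0.023  0.363] turn [-0.0016  0.0007  0.0012] w 0.087
1653
((0.44639918208122253, 0.0884065330028534), 0.020956898108124733)
```

View pics/w1.png

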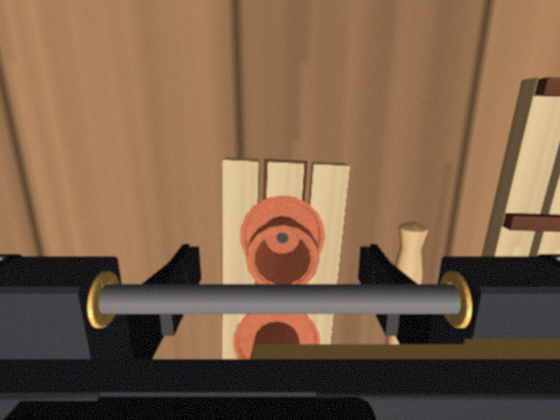

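The small pot (rim at about px 283, 255) sits between the open fingers, and its measured position agrees to 1 mm. I'll descend and grip.

```bash
python3 -m creep '{"translation": [[-0.005,0.023,0.18],[0,0,0.18],[0,0,0],[0,0,0],[0,0,0]], "turn": [[0,0,0],[0,0,0],[0,0,0],[0,0,0],[0,0,0]], "grip": [1,1,0.3,0.3,0.3]}' 20
python3 -m creep '{"translation": [[0,0,0],[0,0,-0.3],[0,0,-0.6],[0,0,-0.6],[0,0,0]], "turn": [[0,0,0],[0,0,0],[0,0,0],[0,0,0],[0,0,0]], "grip": [0.3,0.3,0.3,0.3,0.3]}'
python3 -c "
from h import *
todo(.6335,-.1158,.155)"
```

```text
time_s: 2.7
tool_pos: [0.4494, 0.0891, 0.0379]
tool_rot: [180.0, -0.0, 90.2]
force: [-0.9, -0.4, 0.3]
grip_width: 0.0647
grasp_force: 0.0
time_s: 3.32
tool_pos: [0.4519, 0.0898, 0.1616]
tool_rot: [179.6, -0.2, 90.2]
force: [0.5, 0.2, -1.4]
grip_width: 0.0272
grasp_force: 0.0
pos [0.4519 0.0898 0.1616] todo t [-2.579  2.259  0.091] turn [ 0.0025 -0.0012  0.0013] w 0.0272
```

The fingers had not closed before I lifted, so the grip missed. I'll check the pot.

```bash
python3 -m creep '{"translation": [[0,0,0],[0,0,0]], "turn": [[0,0,0],[0,0,0]], "grip": [1,1]}'
python3 - <<'E'
from h import *
c,w=cloud('wrist'); cv2.imwrite('pics/w2.png',c['frame'][:,:,::-1])
s=w.reshape(-1,3); s=s[(abs(s[:,2]-.06)<.004)&(abs(s[:,0]-.4466)<.045)&(abs(s[:,1]-.0876)<.045)]
print(len(s),cv2.minEnclosingCircle(s[:,:2].astype(np.float32)))
todo(.4466,.088,.1)
E
```

```text
time_s: 3.58
tool_pos: [0.4479, 0.0886, 0.1561]
tool_rot: [-179.9, 0.1, 90.2]
force: [0.4, 0.1, -0.3]
grip_width: 0.0397
grasp_force: 0.0
881 ((0.4464286267757416, 0.08767209947109222), 0.021252954378724098)
pos [0.448  0.0886 0.1561] todo t [-0.007 -0.016  0.702] turn [-0.0008  0.0004  0.0013] w 0.0434
```

View pics/w2.png

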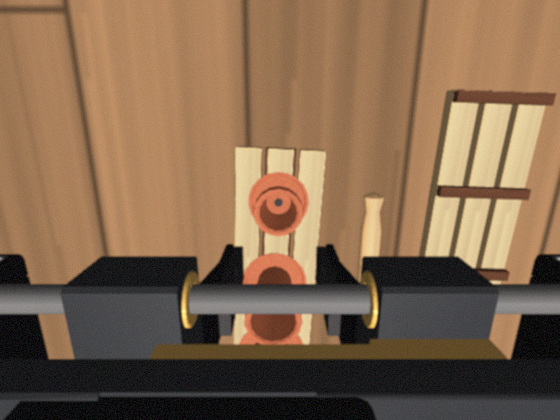

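The pot is still upright on its saucer (px 278, 204) and has not moved. I'll retry and wait for the fingers to close fully (about 65 mm/s).

```bash
python3 -m creep '{"translation": [[-0.007,-0.016,0],[0,0,0],[0,0,0.3],[0,0,0.4],[0,0,0.4]], "turn": [[0,0,-0.0013],[0,0,0],[0,0,0],[0,0,0],[0,0,0]], "grip": [1,1,1,1,1]}' 20
python3 -m creep '{"translation": [[0,0,0.3],[0,0,0.1],[0,0,0],[0,0,0],[0,0,0]], "turn": [[0,0,0],[0,0,0],[0,0,0],[0,0,0],[0,0,0]], "grip": [1,1,1,0.3,0.3]}'
python3 -c "
from h import *
todo(.4466,.088,.0353)"
python3 -m creep '{"translation": [[0,0,0],[0,0,0],[0,0,0],[0,0,0],[0,0,0]], "turn": [[0,0,0],[0,0,0],[0,0,0],[0,0,0],[0,0,0]], "grip": [0.3,0.3,0.3,0.3,0.3]}'
```

```text
time_s: 4.25
tool_pos: [0.4479, 0.0885, 0.0687]
tool_rot: [180.0, -0.0, 90.5]
force: [0.1, 0.1, -0.4]
grip_width: 0.086
grasp_force: 0.0
time_s: 4.88
tool_pos: [0.4484, 0.0887, 0.0384]
tool_rot: [179.9, -0.0, 90.5]
force: [-0.5, 0.5, -0.7]
grip_width: 0.0746
grasp_force: 0.0
pos [0.4484 0.0887 0.0384] todo t [-0.008 -0.023  0.039] turn [ 0.0005 -0.0003  0.0026] w 0.0746
time_s: 5.5
tool_pos: [0.4477, 0.0884, 0.0375]
tool_rot: [-180.0, -0.0, 90.5]
force: [-0.6, -0.2, 0.2]
grip_width: 0.0411
grasp_force: 20.0
```

```bash
python3 -m creep '{"translation": [[0,0,-0.2],[0,0,-0.5],[0,0,-0.5],[-0.2,0.2,0],[-0.4,0.4,0]], "turn": [[0,0,0],[0,0,0],[0,0,0],[0,0,0],[0,0,0]], "grip": [0.3,0.3,0.3,0.3,0.3]}'
python3 -c "
from h import *
todo(.6335,-.115,.12)"
```

```text
time_s: 6.12
tool_pos: [0.4967, 0.0422, 0.1355]
tool_rot: [179.9, -0.1, 90.7]
force: [0.7, -0.1, -0.9]
grip_width: 0.0404
grasp_force: 20.0
pos [0.4967 0.0422 0.1355] todo t [-1.986  1.685  0.192] turn [ 0.0007 -0.0008  0.0039] w 0.0404
```

```bash
python3 -m creep '{"translation": [[-0.5,0.42,0],[-0.5,0.42,0],[-0.5,0.42,0],[-0.4,0.34,0.1],[-0.09,0.08,0.1]], "turn": [[0,0,0.004],[0,0,0],[0,0,0],[0,0,0],[0,0,0]], "grip": [0.3,0.3,0.3,0.3,0.3]}'
python3 -m creep '{"translation": [[0,0,0],[0,0,0]], "turn": [[0,0,0],[0,0,0]], "grip": [0.3,0.3]}'
python3 - <<'E'
from h import *
todo(.6335,-.115,.033)
c,w=cloud('wrist'); cv2.imwrite('pics/w3.png',c['frame'][:,:,::-1])
E
```

```text
time_s: 6.75
tool_pos: [0.6313, -0.1219, 0.1181]
tool_rot: [179.9, 0.1, 89.5]
force: [-1.0, -0.5, -0.7]
grip_width: 0.0407
grasp_force: 20.0
time_s: 7.0
tool_pos: [0.63, -0.1167, 0.1179]
tool_rot: [-180.0, -0.1, 89.9]
force: [0.3, 1.3, -0.1]
grip_width: 0.0408
grasp_force: 20.0
pos [ 0.63   -0.1167  0.1179] todo t [0.02  0.044 1.061] turn [-0.     -0.0005 -0.0008] w 0.0408
```

View pics/w3.png

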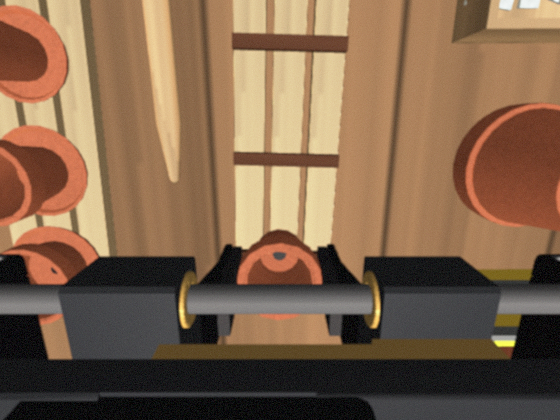

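The pot hangs upright in the grip (px 280, 280). Before lowering, I'll check clutter near the body's footprint (the big inverted pot at px 510, 165).

```bash
python3 - <<'E'
from h import *
for n in ('scene','wrist'):
    c,w=cloud(n); s=w.reshape(-1,3)
    for y in (-.1158,-.0308,.0541,.139):
        m=(s[:,0]>.70)&(s[:,0]<.85)&(abs(s[:,1]-y)<.045)&(s[:,2]>.07)&(s[:,2]<.2)
        # near x edge, ignoring points by the gripper
        q=s[m]; print(n,y,m.sum(), np.percentile(q[:,0],[1,50]).round(3) if m.sum()>5 else '', q[:,2].max().round(3) if m.sum() else '')
E
```

```text
scene -0.1158 1764 [0.713 0.822] 0.2
scene -0.0308 574 [0.8   0.828] 0.092
scene 0.0541 0  
scene 0.139 0  
wrist -0.1158 4107 [0.708 0.71 ] 0.2
wrist -0.0308 852 [0.794 0.798] 0.09
wrist 0.0541 0  
wrist 0.139 0
```

```bash
python3 -m creep '{"translation": [[0.02,0.044,0.2],[0,0,0.35],[0,0,0.2],[0,0,0],[0,0,0]], "turn": [[0,0,0],[0,0,0],[0,0,0],[0,0,0],[0,0,0]], "grip": [0.3,0.3,0.3,0.3,0.3]}'
python3 - <<'E'
from h import *
c,w=cloud('wrist'); s=w.reshape(-1,3); h=c['frame'].reshape(-1,3)
todo(.6335,-.115,.033)
for zz in np.arange(.085,.105,.004):
    m=(abs(s[:,2]-zz)<.003)&(abs(s[:,0]-.6335)<.025)&(abs(s[:,1]+.115)<.03)
    if m.sum()>10: print(zz,m.sum(),cv2.minEnclosingCircle(s[m][:,:2].astype(np.float32)))
E
```

```text
time_s: 7.78
tool_pos: [0.6344, -0.1173, 0.0582]
tool_rot: [179.9, 0.0, 89.7]
force: [0.4, -0.8, 0.4]
grip_width: 0.0411
grasp_force: 20.0
pos [ 0.6346 -0.1173  0.0585] todo t [ 0.029 -0.014  0.319] turn [ 0.0006  0.0001 -0.0015] w 0.0408
0.085 226 ((0.6332652568817139, -0.11094197630882263), 0.025434419512748718)
0.08900000000000001 149 ((0.6335110664367676, -0.10706641525030136), 0.02506408654153347)
0.09300000000000001 145 ((0.633333146572113, -0.11227381974458694), 0.02572030760347843)
0.09700000000000002 162 ((0.6333097219467163, -0.11322049796581268), 0.025725604966282845)
0.10100000000000002 83 ((0.6324667930603027, -0.11478444188833237), 0.02550516650080681)
```

```bash
python3 -m creep '{"translation": [[0.029,-0.014,0.15],[0,0,0.1],[0,0,0.05],[0,0,0],[0,0,0]], "turn": [[0,0,0],[0,0,0],[0,0,0],[0,0,0],[0,0,0]], "grip": [0.3,0.3,0.3,0.3,0.3]}'
python3 -c "
from h import *
todo(.6335,-.115,.033)"
```

```text
time_s: 8.45
tool_pos: [0.6328, -0.1148, 0.0336]
tool_rot: [180.0, 0.0, 89.7]
force: [-0.1, 0.1, -0.4]
grip_width: 0.0409
grasp_force: 20.0
pos [ 0.6328 -0.1148  0.0336] todo t [-0.002  0.008  0.007] turn [ 0.0001  0.     -0.0014] w 0.0409
```

```bash
python3 -m creep '{"translation": [[0,0,0.01],[0,0,0],[0,0,0],[0,0,0],[0,0,0]], "turn": [[0,0,0],[0,0,0],[0,0,0],[0,0,0],[0,0,0]], "grip": [0.3,0.3,1,1,1]}'
python3 -m creep '{"translation": [[0,0,0],[0,0,0],[0,0,-0.3],[0,0,-0.5],[0,0,-0.5]], "turn": [[0,0,0],[0,0,0],[0,0,0],[0,0,0],[0,0,0]], "grip": [1,1,1,1,1]}'
python3 - <<'E'
from h import *
todo(.4427,.0026,.125)
c,w=cloud('wrist'); s=w.reshape(-1,3)
m=(abs(s[:,2]-.055)<.004)&(abs(s[:,0]-.6335)<.04)&(abs(s[:,1]+.115)<.04)
print(m.sum(),cv2.minEnclosingCircle(s[m][:,:2].astype(np.float32)))
E
```

```text
time_s: 9.07
tool_pos: [0.6328, -0.1147, 0.0328]
tool_rot: [180.0, -0.0, 89.7]
force: [0.4, 0.2, -0.4]
grip_width: 0.0633
grasp_force: 0.0
time_s: 9.7
tool_pos: [0.6324, -0.1147, 0.1376]
tool_rot: [-180.0, 0.0, 89.7]
force: [-0.5, 0.3, 0.3]
grip_width: 0.0871
grasp_force: 0.0
pos [ 0.6324 -0.1147  0.1376] todo t [ 1.456 -2.378  0.159] turn [-0.0002  0.     -0.0014] w 0.0871
962 ((0.6325312256813049, -0.11499274522066116), 0.02090255729854107)
```

Small pot placed within 1.5 mm. Next is the tall pot.

```bash
python3 -m creep '{"translation": [[0.3,-0.45,0],[0.3,-0.5,0],[0.3,-0.5,0],[0.3,-0.5,0.05],[0.25,-0.4,0.1]], "turn": [[0,0,-0.0014],[0,0,0],[0,0,0],[0,0,0],[0,0,0]], "grip": [1,1,1,1,1]}'
python3 -m creep '{"translation": [[0,-0.025,0],[0,0,0],[0,0,0]], "turn": [[0,0,0],[0,0,0],[0,0,0]], "grip": [1,1,1]}'
python3 - <<'E'
from h import *
todo(.4427,.0026,.0638)
E
```

```text
time_s: 10.38
tool_pos: [0.4435, 0.0025, 0.1247]
tool_rot: [179.9, -0.1, 90.0]
force: [-0.3, 0.5, 0.1]
grip_width: 0.0872
grasp_force: 0.0
time_s: 10.75
tool_pos: [0.444, 0.0006, 0.1251]
tool_rot: [179.9, 0.0, 89.9]
force: [0.2, -0.2, -0.9]
grip_width: 0.0868
grasp_force: 0.0
pos [0.444  0.0006 0.1251] todo t [ 0.025 -0.017  0.767] turn [ 0.0004  0.0001 -0.0005] w 0.0868
```

```bash
python3 -m creep '{"translation": [[0.02,-0.017,0.3],[0,0,0.35],[0,0,0.11],[0,0,0],[0,0,0]], "turn": [[0,0,0],[0,0,0],[0,0,0],[0,0,0],[0,0,0]], "grip": [1,1,1,1,0.3]}'
python3 -m creep '{"translation": [[0,0,0],[0,0,0],[0,0,0],[0,0,0],[0,0,0]], "turn": [[0,0,0],[0,0,0],[0,0,0],[0,0,0],[0,0,0]], "grip": [0.3,0.3,0.3,0.3,0.3]}'
```

```text
time_s: 11.38
tool_pos: [0.4425, 0.003, 0.0648]
tool_rot: [179.9, -0.0, 90.0]
force: [0.1, -0.2, -0.4]
grip_width: 0.0827
grasp_force: 0.0
time_s: 12.0
tool_pos: [0.4417, 0.0031, 0.0641]
tool_rot: [180.0, -0.0, 90.0]
force: [0.7, -0.0, 0.7]
grip_width: 0.0468
grasp_force: 20.0
```

```bash
python3 -m creep '{"translation": [[0,0,-0.2],[0,0,-0.4],[0,0,-0.3],[-0.05,0.2,0],[-0.08,0.4,0]], "turn": [[0,0,0],[0,0,0],[0,0,0],[0,0,0],[0,0,0]], "grip": [0.3,0.3,0.3,0.3,0.3]}'
python3 -m creep '{"translation": [[-0.1,0.5,0],[-0.1,0.5,0],[-0.07,0.45,0],[-0.02,0.3,0],[0,0.08,0.15]], "turn": [[0,0,0],[0,0,0],[0,0,0],[0,0,0],[0,0,0]], "grip": [0.3,0.3,0.3,0.3,0.3]}'
python3 -m creep '{"translation": [[0,0,0.15],[0,0,0],[0,0,0]], "turn": [[0,0,0],[0,0,0],[0,0,0]], "grip": [0.3,0.3,0.3]}'
python3 -c "
from h import *
todo(.6362,-.0303,.0591)"
```

```text
time_s: 12.62
tool_pos: [0.4897, -0.0069, 0.1374]
tool_rot: [179.9, -0.1, 90.1]
force: [0.1, -0.9, -0.5]
grip_width: 0.047
grasp_force: 20.0
time_s: 13.25
tool_pos: [0.6376, -0.0306, 0.1248]
tool_rot: [179.9, 0.0, 90.0]
force: [-1.0, 0.1, -0.5]
grip_width: 0.0466
grasp_force: 20.0
time_s: 13.62
tool_pos: [0.6352, -0.0304, 0.1121]
tool_rot: [-180.0, -0.0, 90.0]
force: [0.2, 0.5, -0.8]
grip_width: 0.0465
grasp_force: 20.0
pos [ 0.6352 -0.0304  0.1121] todo t [0.001 0.013 0.663] turn [-0.0001 -0.0002  0.    ] w 0.0465
```

```bash
python3 -m creep '{"translation": [[0,0.01,0.2],[0,0,0.3],[0,0,0.1],[0,0,0.05],[0,0,0]], "turn": [[0,0,0],[0,0,0],[0,0,0],[0,0,0],[0,0,0]], "grip": [0.3,0.3,0.3,0.3,0.3]}'
python3 -m creep '{"translation": [[0,0,0],[0,0,0]], "turn": [[0,0,0],[0,0,0]], "grip": [0.3,0.3]}'
python3 -c "
from h import *
todo(.6362,-.0303,.0591)"
```

```text
time_s: 14.25
tool_pos: [0.6369, -0.0306, 0.0602]
tool_rot: [180.0, 0.0, 90.0]
force: [-0.2, 0.3, -0.6]
grip_width: 0.0464
grasp_force: 20.0
time_s: 14.5
tool_pos: [0.6371, -0.0306, 0.0606]
tool_rot: [179.9, -0.0, 90.0]
force: [-0.1, 0.0, -0.8]
grip_width: 0.0464
grasp_force: 20.0
pos [ 0.6371 -0.0306  0.0606] todo t [ 0.003 -0.011  0.018] turn [ 0.0004 -0.0001 -0.    ] w 0.0464
```

```bash
python3 -m creep '{"translation": [[0,-0.01,0.018],[0,0,0],[0,0,0],[0,0,0],[0,0,0]], "turn": [[0,0,0],[0,0,0],[0,0,0],[0,0,0],[0,0,0]], "grip": [0.3,0.3,0.3,1,1]}'
python3 -m creep '{"translation": [[0,0,0],[0,0,0],[0,0,0],[0,0,-0.4],[0,0,-0.5]], "turn": [[0,0,0],[0,0,0],[0,0,0],[0,0,0],[0,0,0]], "grip": [1,1,1,1,1]}'
python3 -c "
from h import *
todo(.4391,-.0822,.12)
c,w=cloud('wrist'); s=w.reshape(-1,3)
m=(abs(s[:,2]-.085)<.004)&(abs(s[:,0]-.6362)<.04)&(abs(s[:,1]+.03)<.04)
print(m.sum(),cv2.minEnclosingCircle(s[m][:,:2].astype(np.float32)))"
```

```text
time_s: 15.12
tool_pos: [0.6355, -0.0305, 0.0582]
tool_rot: [-180.0, -0.0, 90.0]
force: [1.0, 0.4, -1.5]
grip_width: 0.0592
grasp_force: 0.0
time_s: 15.75
tool_pos: [0.635, -0.0305, 0.1303]
tool_rot: [-179.9, 0.0, 90.0]
force: [0.7, 0.0, -0.0]
grip_width: 0.0869
grasp_force: 0.0
pos [ 0.635  -0.0305  0.1303] todo t [-0.647 -2.448  0.135] turn [-0.0007  0.0001 -0.    ] w 0.0869
1523 ((0.6371142864227295, -0.03050954081118107), 0.024125460535287857)
```

Tall pot placed. Next is the standard pot.

```bash
python3 -m creep '{"translation": [[-0.1,-0.45,0],[-0.15,-0.5,0],[-0.15,-0.5,0],[-0.15,-0.5,0.05],[-0.1,-0.49,0.08]], "turn": [[0,0,0],[0,0,0],[0,0,0],[0,0,0],[0,0,0]], "grip": [1,1,1,1,1]}'
python3 -m creep '{"translation": [[0,0,0],[0,0,0],[0,0,0]], "turn": [[0,0,0],[0,0,0],[0,0,0]], "grip": [1,1,1]}'
python3 - <<'E'
from h import *
todo(.4391,-.0822,.0478)
E
```

```text
time_s: 16.42
tool_pos: [0.4396, -0.0832, 0.12]
tool_rot: [179.9, -0.0, 90.0]
force: [-0.8, -0.0, 1.1]
grip_width: 0.0871
grasp_force: 0.0
time_s: 16.8
tool_pos: [0.4419, -0.0824, 0.1205]
tool_rot: [179.9, 0.0, 90.0]
force: [-0.2, 0.3, 0.0]
grip_width: 0.0869
grasp_force: 0.0
pos [ 0.4419 -0.0824  0.1205] todo t [ 0.003 -0.036  0.909] turn [0.0004 0.0002 0.0002] w 0.0869
```

```bash
python3 -m creep '{"translation": [[0,-0.03,0.3],[0,0,0.35],[0,0,0.25],[0,0,0],[0,0,0]], "turn": [[0,0,0],[0,0,0],[0,0,0],[0,0,0],[0,0,0]], "grip": [1,1,1,1,0.4]}'
python3 -m creep '{"translation": [[0,0,0],[0,0,0],[0,0,0],[0,0,0],[0,0,0]], "turn": [[0,0,0],[0,0,0],[0,0,0],[0,0,0],[0,0,0]], "grip": [0.4,0.4,0.4,0.4,0.4]}'
python3 -c "
from h import *
todo(.4391,-.0822,.0478)"
```

```text
time_s: 17.42
tool_pos: [0.4392, -0.0827, 0.0487]
tool_rot: [179.9, 0.0, 90.0]
force: [0.2, 1.2, 0.3]
grip_width: 0.0828
grasp_force: 0.0
time_s: 18.05
tool_pos: [0.4387, -0.0824, 0.0485]
tool_rot: [179.9, -0.0, 90.0]
force: [0.3, 0.3, 4.5]
grip_width: 0.0567
grasp_force: 20.0
pos [ 0.4387 -0.0824  0.0485] todo t [0.003 0.005 0.009] turn [ 0.0003 -0.0001  0.    ] w 0.0567
```

```bash
python3 -m creep '{"translation": [[0,0,-0.2],[0,0,-0.4],[0,0,-0.45],[0.25,0.2,0],[0.4,0.35,0]], "turn": [[0,0,0],[0,0,0],[0,0,0],[0,0,0],[0,0,0]], "grip": [0.4,0.4,0.4,0.4,0.4]}'
python3 -m creep '{"translation": [[0.4,0.45,0],[0.35,0.5,0],[0.2,0.5,0],[0.1,0.4,0],[0,0.1,0.15]], "turn": [[0,0,0],[0,0,0],[0,0,0],[0,0,0],[0,0,0]], "grip": [0.4,0.4,0.4,0.4,0.4]}'
python3 -m creep '{"translation": [[0,0,0.15],[0,0,0],[0,0,0]], "turn": [[0,0,0],[0,0,0],[0,0,0]], "grip": [0.4,0.4,0.4]}'
python3 -c "
from h import *
todo(.6389,.0540,.0435)"
```

```text
time_s: 18.68
tool_pos: [0.4826, -0.031, 0.1336]
tool_rot: [179.9, -0.1, 89.8]
force: [0.4, -1.1, -1.8]
grip_width: 0.0563
grasp_force: 20.0
time_s: 19.3
tool_pos: [0.64, 0.0545, 0.1206]
tool_rot: [179.9, 0.0, 90.1]
force: [-1.0, 0.3, -1.8]
grip_width: 0.0562
grasp_force: 20.0
time_s: 19.68
tool_pos: [0.6375, 0.0531, 0.1084]
tool_rot: [-180.0, -0.0, 90.0]
force: [0.8, 0.3, -1.1]
grip_width: 0.0569
grasp_force: 20.0
pos [0.6375 0.0531 0.1084] todo t [0.011 0.018 0.811] turn [-0.0001 -0.0002 -0.0002] w 0.0569
```

```bash
python3 -m creep '{"translation": [[0.01,0.015,0.25],[0,0,0.3],[0,0,0.2],[0,0,0.05],[0,0,0]], "turn": [[0,0,0],[0,0,0],[0,0,0],[0,0,0],[0,0,0]], "grip": [0.4,0.4,0.4,0.4,0.4]}'
python3 -m creep '{"translation": [[0,0,0],[0,0,0]], "turn": [[0,0,0],[0,0,0]], "grip": [0.4,0.4]}'
python3 -c "
from h import *
todo(.6389,.0540,.0435)"
```

```text
time_s: 20.3
tool_pos: [0.6397, 0.0542, 0.0442]
tool_rot: [180.0, -0.0, 90.0]
force: [0.5, 0.3, -1.0]
grip_width: 0.0568
grasp_force: 20.0
time_s: 20.55
tool_pos: [0.6398, 0.0543, 0.0443]
tool_rot: [180.0, -0.0, 90.0]
force: [-0.4, -0.4, -2.5]
grip_width: 0.0561
grasp_force: 20.0
pos [0.6398 0.0543 0.0443] todo t [-0.004 -0.011  0.01 ] turn [ 0.0002 -0.      0.    ] w 0.0561
```

```bash
python3 -m creep '{"translation": [[0,-0.01,0.012],[0,0,0],[0,0,0],[0,0,0],[0,0,0]], "turn": [[0,0,0],[0,0,0],[0,0,0],[0,0,0],[0,0,0]], "grip": [0.4,0.4,0.4,1,1]}'
python3 -m creep '{"translation": [[0,0,0],[0,0,0],[0,0,0],[0,0,-0.4],[0,0,-0.5]], "turn": [[0,0,0],[0,0,0],[0,0,0],[0,0,0],[0,0,0]], "grip": [1,1,1,1,1]}'
python3 -c "
from h import *
todo(.4351,-.1668,.11)
c,w=cloud('wrist'); s=w.reshape(-1,3)
m=(abs(s[:,2]-.069)<.004)&(abs(s[:,0]-.6389)<.04)&(abs(s[:,1]-.0541)<.04)
print(m.sum(),cv2.minEnclosingCircle(s[m][:,:2].astype(np.float32)))"
```

```text
time_s: 21.18
tool_pos: [0.6384, 0.0543, 0.043]
tool_rot: [-180.0, -0.0, 90.0]
force: [-0.9, 0.0, 0.8]
grip_width: 0.0694
grasp_force: 0.0
time_s: 21.8
tool_pos: [0.6377, 0.0542, 0.1149]
tool_rot: [-179.9, 0.0, 90.0]
force: [1.2, 0.7, 0.3]
grip_width: 0.087
grasp_force: 0.0
pos [0.6377 0.0542 0.1149] todo t [-2.762 -2.533  0.069] turn [-0.0008  0.0002 -0.    ] w 0.087
1881 ((0.6391639709472656, 0.05497923493385315), 0.02893097884953022)
```

Standard pot placed. Last is the pan.

```bash
python3 -m creep '{"translation": [[-0.25,-0.35,-0.1],[-0.5,-0.5,0],[-0.5,-0.5,0],[-0.5,-0.5,0],[-0.5,-0.45,0]], "turn": [[0,0,0],[0,0,0],[0,0,0],[0,0,0],[0,0,0]], "grip": [1,1,1,1,1]}'
python3 -m creep '{"translation": [[-0.4,-0.2,0.1],[-0.1,-0.03,0.1],[0,0,0],[0,0,0]], "turn": [[0,0,0],[0,0,0],[0,0,0],[0,0,0]], "grip": [1,1,1,1]}'
python3 - <<'E'
from h import *
todo(.4351,-.1668,.0328)
c,w=cloud('wrist'); s=w.reshape(-1,3)
m=(abs(s[:,2]-.058)<.004)&(abs(s[:,0]-.4351)<.045)&(abs(s[:,1]+.1668)<.045)
print(m.sum(),cv2.minEnclosingCircle(s[m][:,:2].astype(np.float32)))
E
```

```text
time_s: 22.48
tool_pos: [0.4532, -0.127, 0.1231]
tool_rot: [180.0, -0.0, 90.0]
force: [1.1, -0.5, 0.8]
grip_width: 0.0868
grasp_force: 0.0
time_s: 22.98
tool_pos: [0.4371, -0.1645, 0.1072]
tool_rot: [180.0, 0.0, 90.1]
force: [-0.1, 1.2, 0.6]
grip_width: 0.0871
grasp_force: 0.0
pos [ 0.4371 -0.1645  0.1072] todo t [-0.028 -0.025  0.929] turn [0.     0.0001 0.0006] w 0.0871
2119 ((0.43507686257362366, -0.16671904921531677), 0.03311528265476227)
```

```bash
python3 -m creep '{"translation": [[-0.028,-0.025,0.2],[0,0,0.1],[0,0,0],[0,0,0]], "turn": [[0,0,0],[0,0,0],[0,0,0],[0,0,0]], "grip": [1,1,1,1]}'
python3 -c "
from h import *
todo(.4351,-.1668,.0328)"
```

```text
time_s: 23.52
tool_pos: [0.4343, -0.168, 0.0831]
tool_rot: [-180.0, 0.0, 90.0]
force: [-0.1, 0.1, 0.4]
grip_width: 0.0864
grasp_force: 0.0
pos [ 0.4343 -0.168   0.0831] todo t [0.015 0.01  0.629] turn [-0.      0.0001 -0.    ] w 0.0864
```

```bash
python3 -m creep '{"translation": [[0.015,0.01,0.2],[0,0,0.25],[0,0,0.17],[0,0,0],[0,0,0]], "turn": [[0,0,0],[0,0,0],[0,0,0],[0,0,0],[0,0,0]], "grip": [1,1,1,1,0.5]}'
python3 -m creep '{"translation": [[0,0,0],[0,0,0],[0,0,0],[0,0,0],[0,0,0]], "turn": [[0,0,0],[0,0,0],[0,0,0],[0,0,0],[0,0,0]], "grip": [0.5,0.5,0.5,0.5,0.5]}'
python3 -c "
from h import *
todo(.4351,-.1668,.0328)"
```

```text
time_s: 24.15
tool_pos: [0.4354, -0.167, 0.0338]
tool_rot: [180.0, 0.0, 90.0]
force: [-0.0, -0.2, -0.3]
grip_width: 0.0826
grasp_force: 0.0
time_s: 24.78
tool_pos: [0.4355, -0.1668, 0.034]
tool_rot: [180.0, -0.0, 90.0]
force: [-1.2, 0.2, 6.2]
grip_width: 0.0645
grasp_force: 20.0
pos [ 0.4355 -0.1668  0.034 ] todo t [ 0.    -0.005  0.014] turn [ 0.0003 -0.0001 -0.    ] w 0.0645
```

```bash
python3 -m creep '{"translation": [[0,0,-0.2],[0,0,-0.5],[0,0,-0.5],[0.25,0,0],[0.45,0.1,0]], "turn": [[0,0,0],[0,0,0],[0,0,0],[0,0,0],[0,0,0]], "grip": [0.5,0.5,0.5,0.5,0.5]}'
python3 -m creep '{"translation": [[0.5,0.25,0],[0.5,0.4,0],[0.5,0.4,0],[0.5,0.4,0],[0.5,0.4,0]], "turn": [[0,0,0],[0,0,0],[0,0,0],[0,0,0],[0,0,0]], "grip": [0.5,0.5,0.5,0.5,0.5]}'
python3 -m creep '{"translation": [[0.4,0.35,0],[0.2,0.2,0],[0,0.05,0.15],[0,0,0],[0,0,0]], "turn": [[0,0,0],[0,0,0],[0,0,0],[0,0,0],[0,0,0]], "grip": [0.5,0.5,0.5,0.5,0.5]}'
python3 -c "
from h import *
todo(.6416,.1390,.029)"
```

```text
time_s: 25.4
tool_pos: [0.4431, -0.1116, 0.1308]
tool_rot: [179.9, -0.0, 89.8]
force: [0.5, 0.5, -0.7]
grip_width: 0.0646
grasp_force: 20.0
time_s: 26.02
tool_pos: [0.5918, 0.0905, 0.1301]
tool_rot: [180.0, 0.0, 90.0]
force: [-0.1, -0.1, -0.7]
grip_width: 0.0643
grasp_force: 20.0
time_s: 26.65
tool_pos: [0.6383, 0.1355, 0.1175]
tool_rot: [-180.0, 0.0, 89.9]
force: [-0.1, 0.3, -0.9]
grip_width: 0.0641
grasp_force: 20.0
pos [0.6383 0.1355 0.1175] todo t [0.044 0.042 1.107] turn [-0.0003  0.0002 -0.0007] w 0.0641
```

```bash
python3 -m creep '{"translation": [[0.04,0.042,0.25],[0,0,0.4],[0,0,0.3],[0,0,0.08],[0,0,0]], "turn": [[0,0,0],[0,0,0],[0,0,0],[0,0,0],[0,0,0]], "grip": [0.5,0.5,0.5,0.5,0.5]}'
python3 -m creep '{"translation": [[0,0,0],[0,0,0]], "turn": [[0,0,0],[0,0,0]], "grip": [0.5,0.5]}'
python3 -c "
from h import *
todo(.6416,.1390,.029)"
```

```text
time_s: 27.28
tool_pos: [0.6422, 0.1403, 0.0347]
tool_rot: [-180.0, 0.0, 90.0]
force: [-0.3, 1.1, -0.6]
grip_width: 0.0646
grasp_force: 20.0
time_s: 27.52
tool_pos: [0.6432, 0.1406, 0.0363]
tool_rot: [179.9, -0.0, 90.0]
force: [-0.8, 0.7, -1.2]
grip_width: 0.0644
grasp_force: 20.0
pos [0.6432 0.1406 0.0363] todo t [-0.02  -0.02   0.091] turn [ 0.0006 -0.0002 -0.    ] w 0.0644
```

```bash
python3 -m creep '{"translation": [[-0.02,-0.018,0.04],[0,0,0.03],[0,0,0.015],[0,0,0],[0,0,0]], "turn": [[0,0,0],[0,0,0],[0,0,0],[0,0,0],[0,0,0]], "grip": [0.5,0.5,0.5,0.5,0.5]}'
python3 -c "
from h import *
todo(.6416,.1390,.029)"
```

```text
time_s: 28.15
tool_pos: [0.6408, 0.1386, 0.0291]
tool_rot: [-180.0, -0.0, 90.0]
force: [-4.1, -1.3, 5.3]
grip_width: 0.0646
grasp_force: 20.0
pos [0.6408 0.1386 0.0291] todo t [0.005 0.01  0.001] turn [-0.0002 -0.0001 -0.0001] w 0.0646
```

In contact, so I'll release.

```bash
python3 -m creep '{"translation": [[0,0,0],[0,0,0],[0,0,0],[0,0,0],[0,0,0]], "turn": [[0,0,0],[0,0,0],[0,0,0],[0,0,0],[0,0,0]], "grip": [1,1,1,1,1]}'
python3 -m creep '{"translation": [[0,0,-0.2],[0,0,-0.5],[0,0,-0.5],[0,0,-0.5],[0.3,-0.3,0]], "turn": [[0,0,0],[0,0,0],[0,0,0],[0,0,0],[0,0,0]], "grip": [1,1,1,1,1]}'
python3 -m creep '{"translation": [[0.5,-0.4,0],[0.5,-0.4,0],[0.3,-0.3,0],[0,0,0],[0,0,0]], "turn": [[0,0,0],[0,0,0],[0,0,0],[0,0,0],[0,0,0]], "grip": [1,1,1,1,1]}'
python3 - <<'E'
from h import *
c,w=cloud('top'); cv2.imwrite('pics/top1.png',c['frame'][:,:,::-1])
s=w.reshape(-1,3)
for n,x,y,t in (('small',.6335,-.1158,.055),('tall',.6362,-.0308,.085),('std',.6389,.0541,.069),('pan',.6416,.139,.053)):
    m=(abs(s[:,2]-t)<.005)&(abs(s[:,0]-x)<.042)&(abs(s[:,1]-y)<.042)
    q=cv2.minEnclosingCircle(s[m][:,:2].astype(np.float32)) if m.sum()>9 else None; print(n,x,y,m.sum(),q)
E
```

```text
time_s: 28.78
tool_pos: [0.641, 0.1388, 0.0283]
tool_rot: [180.0, 0.0, 90.0]
force: [-0.2, 0.2, 0.8]
grip_width: 0.0866
grasp_force: 0.0
time_s: 29.4
tool_pos: [0.621, 0.16, 0.1702]
tool_rot: [179.4, -0.1, 89.7]
force: [-0.3, 0.7, -0.3]
grip_width: 0.0871
grasp_force: 0.0
time_s: 30.02
tool_pos: [0.5299, 0.266, 0.1654]
tool_rot: [179.9, -0.0, 89.9]
force: [1.0, 0.4, 0.2]
grip_width: 0.087
grasp_force: 0.0
small 0.6335 -0.1158 286 ((0.6322875618934631, -0.11519831418991089), 0.021151728928089142)
tall 0.6362 -0.0308 347 ((0.6373287439346313, -0.03140900656580925), 0.02426784113049507)
std 0.6389 0.0541 430 ((0.6387932896614075, 0.05413101613521576), 0.029121514409780502)
pan 0.6416 0.139 486 ((0.640622079372406, 0.1378924697637558), 0.03316770866513252)
```

View pics/top1.png

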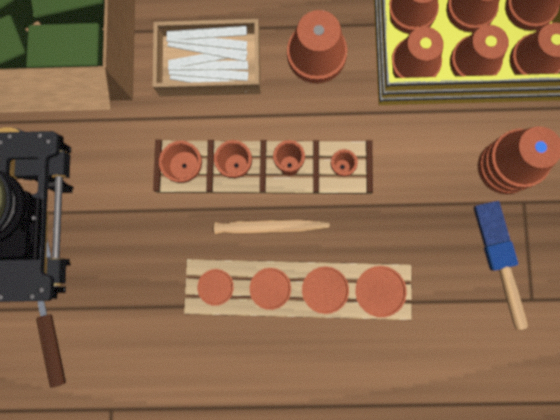

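All four pots stand upright and centred in the bays: pan, standard, tall and small at u = 181, 234, 289 and 344. The arm is clear of everything.

```bash
python3 -c "
from cell import env
print(env.sign_off())"
```

```text
the job is handed in; nothing more can be done
None
```

All four pots stand upright in the empty rack in reverse order (left to right: pan, standard, tall, small), each within about 2 mm of its bay centre and released; I handed the job in at about 30 s, with one missed first grip that left the small pot in place and the dibber between the racks appearing a few mm shifted in the last picture.

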